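Seat the keyed disc of the stand clamp on its pin

ROBOT

A 7-joint arm with a two-finger parallel gripper is mounted at the origin on the work surface. World frame = base frame: x ahead of the robot, y to its left, z up, the work surface at z = 0. Lengths are in m, angles in rad, forces in N, time in s.
With the tool pointing down it reaches from about 0.425 to 1.025 m from the base axis. Payload 3.6 kg.
Tool frame: the origin (TCP) lies at the very end of the fingers, on their centre line; the grasp point (between the pads) lies 19 mm behind it (env.hold_point_z is the distance from the TCP to the grasp point, in m); y points along the fingers, z is the direction in which the jaws open and shut, and the axes are right-handed (so a half turn about y gives the same grasp; the last joint's range is limited). The gripper opens to 85 mm and grips with 20 to 120 N. Pads are 22 mm wide; open, the fingers measure 114 mm over their backs; the gripper's body (76 mm by 85 mm) begins 54 mm behind the grasp point. The pads swing forward as they close: fully open they stand 13 mm farther back than shut.
Start: joints at [1.218, 0.591, 0.048, 1.609, -0.033, 0.943, -0.034], TCP at [0.186, -0.701, 0.205] pointing down, gripper open.
Joint ranges: [-2.69, 2.69], [-0.47, 2.24], [-1.27, 1.36], [0.19, 2.51], [-1.53, 4.68], [0.08, 2.07], [-3.09, 3.09]. Speed limits (rad/s): [2.57, 2.57, 3.14, 3.14, 3.14, 3.14, 3.14].

INTERFACE

Orientations are given as a rotation vector (axis times angle).
In Python, from plant import env gives the robot as it stands.
- The arm moves only by the tool jog_arm, never from a script. Its argument "deltas" is a list that holds one entry, the list of rows, each a list of 7 numbers: the closure, from -1 (fully open) to 1 (shut), then the shift along the tool's x, y, z in cm, then the turn, a rotation vector about the tool's x, y, z in rad. A call has exactly 5 rows; each row is the pose to reach, as a shift and turn from the pose commanded when the call began, along the tool's axes at that moment; what a row does not reach only later rows make up. A row lasts 1/10 s, in which the tool goes at most 50 mm and 8.59 degrees, less where a joint would pass 70% of its speed; a pose out of reach is approached as far as the arm can. A call with a gripper value outside its range is refused whole. The fingers move at their own pace and stop on an object; "force" is the grip in N (left out, the last holds). Time passes only in rows, so rows that repeat a pose let the fingers close, or fill a call up. It gives the time, the measured TCP pose, the force and the opening at its end, in the units of the state.
- env.get_state(): the state, without advancing time (a new reading comes with each control period).
- env.grab_frame(name): name is "side" or "top"; returns the picture (400x640x3 uint8, blue, green, red); there is no depth.
- env.camera_model(name): a dict with "fx", "fy", "cx", "cy" (pixels), "extrinsics" (4x4, takes a point from world to camera coordinates). Camera axes: x right, y down, z forward; pixel columns grow to the right and rows downward; lengths in m; the calibration is good to about 2 mm. A picture is of the moment at which its call begins. camera_model takes no time and is no camera call.
- env.job_done(): hands the job in, once; it reports no verdict.
Trained networks look in the newest picture that a camera, given by its name, has taken for a name from the list of things; names that differ only in an ending like _2 or _b are one class to them, and where a whole thing is asked for, a point or a joint stands for the part that bears it (a point fixed in the world has none). Each returns a list of dicts, best first, with "p" (0 to 1); they miss things now and then, are a little off and sometimes report something else, mostly with a low value. They report only what shows in the picture. A call takes as long as a camera call.
- env.outline_of(camera, name): "pixels" (400x640 bool, what is visible of it) and "extent" ([centre column, centre row, width, height] in pixels, round what is visible of it).
The state is a dict: "time_s": time; "joint_positions": joint angles; "qd": joint speeds; "tau": joint torques, N m; "eef_pos": TCP position; "eef_rot": TCP orientation; "force": force on the tool from outside, world axes, zero at the start; "ft_torque": the same for the moment, N m; "gripper_width": finger opening in m.
Only numpy, scipy, OpenCV 4.12 (cv2) and the standard library are available. Lean on these libraries where they do the work, as an engineer would, in place of code of your own. Each camera call takes 0.05 s, during which the arm holds its last target.

TASK

On the stand clamp, turn the blue keyed disc by pushing its white stud round with a fingertip until the notch is over the brass pin, then press the disc straight down until it sits fully home on the housing, and take the hand away. Do not pinch, force or lift the disc, and leave everything else on the worktop where it is.

Things in the scene. Friction and masses are not known exactly. Their poses are not given: they have to be found in the camera images.
- stand: grey bench stand clamp, cannot move: 160 x 160 x 12 mm base plate, round housing 140 mm across, its flat top 70 mm above the worktop. Origin at the centre of the base's underside, on the disc's vertical axis. Its x axis points from there towards the locating pin, its y axis to the jaws and black tightening knob, which reach 168 mm from the axis and stay below 60 mm height
- disc: blue keyed disc, 116 mm across, 10 mm thick, level, cannot tilt. Origin on its vertical axis at its underside (81 mm above the worktop at the start, 70 mm when home); its x axis points through the notch, z up. It turns both ways, more than a full turn, with light drag (0.06 N m) and stays where left. A white line on top runs from the hub to the notch
- disc_notch (a point): middle of the disc's notch, level with the disc's top face, 54 mm from the axis. The notch is a slot 18 mm wide cut through the rim from 43 mm radius outwards
- disc_stud (a point): centre of the top of the white finger stud, an upright round post 14 mm in diameter and 22 mm high standing on the disc's top face, 40 mm from the axis, exactly opposite the notch. Pushed sideways it turns the disc
- disc_hub (a point): centre of the top of the flat black hub cap, 28 mm across, 4 mm high, in the middle of the disc's top, on the axis; 14 mm above the disc's underside. A good place to press
- pin_top (a point): top of the fixed brass locating pin: upright, domed, 9 mm thick, 10 mm high on the housing, 54 mm from the axis, half hidden below the disc's rim; a yellow mark on the housing's edge just outside shows its bearing. At the start the disc's underside is 1 mm above it. The disc can go down only with its notch over the pin
- disc_press (a joint): how far the disc has been pressed down from its starting height, in m: 0 at the start, 0.011 fully home on the housing, 0.001 to 0.003 when stopped by the pin. Pressing takes about 2 to 4 N and it stays where left; negative: lifted
- tire_lever: red plastic tire lever lying flat, 124 x 18 x 7 mm, close beside the clamp's base plate; loose, not part of the job. Origin at the centre of its underside
- spoke_wrench: three-lobed stainless spoke wrench lying flat, about 45 mm across, 7 mm thick, close beside the base plate; loose, not part of the job. Origin at the centre of its underside
- bell: yellow plastic bicycle bell standing on its black foot, 56 mm across, 43 mm high; loose, not part of the job. Origin at the centre of its underside
- washer_jar: glass jar of washers with steel lid, 67 mm across, 82 mm high; loose, not part of the job. Origin at the centre of its underside
- seat_post: silver aluminium seat post lying along y beyond the clamp, 300 mm long, 27 mm thick, with a dark head; loose, not part of the job. Origin at the centre of its underside
- hex_key_set: grey folding hex key set lying flat, 85 x 24 x 22 mm; loose, not part of the job. Origin at the centre of its underside

How it is judged:
By the outcome, as a careful person would: the job done as asked, in the order asked, and still so for the second after the job is handed in, with the robot touching nothing.
It also fails if it takes over 54 s, if anything falls off the work surface, if the arm or the gripper's body presses on something with over 40 N, if the wrist force passes 120 N, or if a joint passes its speed limit or range.

## Working session

There is one attempt and no reset: what is moved stays moved. The work goes in short steps, Python scripts to look and compute and a tool call to move; the robot and the scene stay as the last step left them, time stands still between calls to the robot, and variables do not carry over. Pictures are saved under pics/ and viewed, and the job is handed in when it is done.

Besides the shell and the picture viewer there is one more tool, called after ">>>" in YAML: its name, and indented under it one key for each argument. jog_arm: Moves the arm, as the interface text tells. Its arguments: {"type":"object","properties":{"deltas":{"type":"array","items":{"type":"array","items":{"type":"array","items":{"type":"number"}}}},"force":{"type":"number"}},"required":["deltas"]}

```bash
ls; mkdir -p pics; python3 - <<'E'
from plant import env
import cv2
for n in("side","top"):
    cv2.imwrite(f"pics/{n}0.png",env.grab_frame(n)); print(n,env.camera_model(n))
s=env.get_state(); print(s)
E
```

```text
pics
side {'fx': 428.5533215993941, 'fy': 428.5533215993941, 'cx': 324.92458785152525, 'cy': 198.12146177150345, 'extrinsics': array([[-9.66271344e-01, -2.57522985e-01,  1.26535046e-03,
         5.94091151e-01],
       [-1.99841640e-01,  7.46723669e-01, -6.34402933e-01,
         1.69171369e-01],
       [ 1.62428470e-01, -6.13258245e-01, -7.73001499e-01,
         1.34062767e+00],
       [ 0.00000000e+00,  0.00000000e+00,  0.00000000e+00,
         1.00000000e+00]])}
top {'fx': 432.58247584375243, 'fy': 432.58247584375243, 'cx': 324.3139753483926, 'cy': 196.81249563987728, 'extrinsics': array([[-0.00624437, -0.99993318,  0.00972895, -0.01022279],
       [-0.9969829 ,  0.0054726 , -0.07742836,  0.60024687],
       [ 0.07736994, -0.01018309, -0.99695045,  1.15930993],
       [ 0.        ,  0.        ,  0.        ,  1.        ]])}
{'time_s': 0.1, 'joint_positions': array([ 1.2174841 ,  0.59203706,  0.04833127,  1.60969069, -0.03329092,
        0.94270882, -0.03372693]), 'qd': array([-0.00113599, -0.00174781,  0.00195138, -0.00309903, -0.00040167,
        0.00033255, -0.00135557]), 'tau': array([ 4.73009786e-03, -5.49990213e+01,  1.55384593e+00, -1.98823088e+01,
        9.85470222e-03,  3.79808916e-03, -4.97953252e-06]), 'eef_pos': array([ 0.18603372, -0.69989816,  0.20365028]), 'eef_rot': array([-0.27258524,  2.08510135, -2.08090125]), 'force': array([-0.06519585,  0.42225041, -0.12481197]), 'ft_torque': array([-0.01362254,  0.00257936, -0.01643011]), 'gripper_width': 0.08496811123434916}
```

View pics/side0.png

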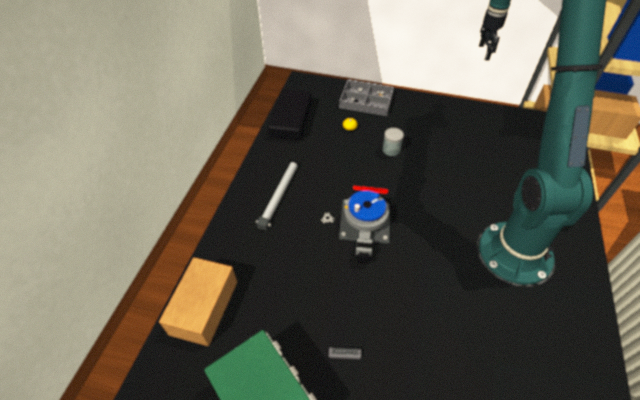

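View pics/top0.png

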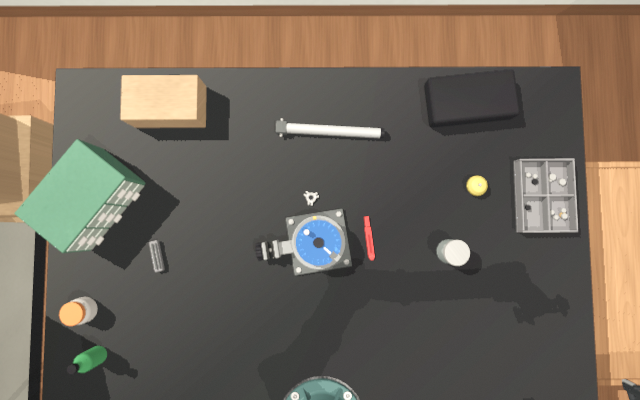

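```bash
cat > h.py <<'E'
from plant import env
import numpy as np, cv2
def atz(cam,u,v,z):
    m=env.camera_model(cam);E=m["extrinsics"];R,t=E[:3,:3],E[:3,3]
    d=R.T@np.array([(u-m["cx"])/m["fx"],(v-m["cy"])/m["fy"],1]);o=-R.T@t
    return o+d*(z-o[2])/d[2]
def proj(cam,p):
    m=env.camera_model(cam);E=m["extrinsics"];c=E[:3,:3]@np.asarray(p)+E[:3,3]
    return np.array([m["fx"]*c[0]/c[2]+m["cx"],m["fy"]*c[1]/c[2]+m["cy"]])
def look(name,z,nms):
    for n in nms:
        for d in env.outline_of(name,n)[:2]:
            ys,xs=np.nonzero(d["pixels"])
            print(name,n,round(d["p"],2),np.round(d["extent"],1),len(xs),np.round([xs.mean(),ys.mean()],2) if len(xs) else None, np.round(atz(name,xs.mean(),ys.mean(),z[n]),4) if len(xs) else None)
Z=dict(disc=.091,disc_stud=.113,disc_hub=.095,pin_top=.08,disc_notch=.091,stand=.07,tire_lever=.007,spoke_wrench=.007)
E
python3 - <<'E'
from h import *
for c in("top","side"):
    im=env.grab_frame(c)
    u,v=(310,240) if c=="top" else (365,215)
    cv2.imwrite(f"pics/{c}z.png",cv2.resize(im[v-50:v+50,u-65:u+65],None,fx=6,fy=6,interpolation=cv2.INTER_CUBIC))
    look(c,Z,["disc","disc_stud","disc_hub","pin_top","disc_notch","stand"])
look("top",Z,["tire_lever","spoke_wrench"])
E
```

```text
top disc 0.62 [318.6 243.6  45.1  44.3] 1586 [317.83 241.48] [0.4805 0.0042 0.091 ]
top disc 0.46 [455.3 252.2  30.8  27.4] 678 [453.18 251.4 ] [ 0.453 -0.342  0.091]
top disc_stud 0.9 [318.6 241.8  48.   43.6] 1598 [317.69 241.36] [0.4814 0.0045 0.113 ]
top disc_hub 0.96 [317.9 240.9  45.9  47.2] 1646 [318.24 241.21] [0.4813 0.0032 0.095 ]
top pin_top 0.57 [317.6 241.8  42.1  42.6] 1544 [317.4  241.64] [0.4798 0.0054 0.08  ]
top pin_top 0.19 [312.  196.4  16.4  14.1] 134 [309.98 196.61] [0.5965 0.0241 0.08  ]
top disc_notch 0.91 [321.4 240.   48.6  51.2] 1596 [317.77 241.56] [0.4803 0.0044 0.091 ]
top stand 0.68 [303.4 242.1  98.   64.5] 3933 [312.17 242.12] [0.4784 0.0191 0.07  ]
side disc 0.91 [365.3 204.7  33.6  31.7] 912 [365.94 206.15] [0.4788 0.0125 0.091 ]
side disc_stud 0.71 [367.4 203.9  37.   30.4] 909 [365.83 206.01] [0.4774 0.0296 0.113 ]
side disc_hub 0.88 [364.5 207.4  41.7  31.3] 854 [366.01 206.22] [0.4782 0.0159 0.095 ]
side disc_hub 0.69 [362.4 230.4  52.   72.6] 2522 [364.44 222.87] [0.4701 0.0801 0.095 ]
side disc_notch 0.81 [365.  205.4  36.2  33.7] 914 [365.85 205.68] [0.4795 0.0108 0.091 ]
side stand 0.95 [363.6 226.4  50.9  72.6] 2575 [364.46 222.86] [0.472  0.0617 0.07  ]
side stand 0.53 [366.1 207.1  34.2  25.5] 863 [366.14 206.2 ] [ 0.48   -0.0041  0.07  ]
top tire_lever 0.72 [368.4 237.1  15.6  43.1] 264 [368.91 237.93] [ 0.4872 -0.136   0.007 ]
top tire_lever 0.64 [320.3 243.6  52.   43.5] 1549 [317.63 241.73] [0.4777 0.0052 0.007 ]
```

View pics/topz.png

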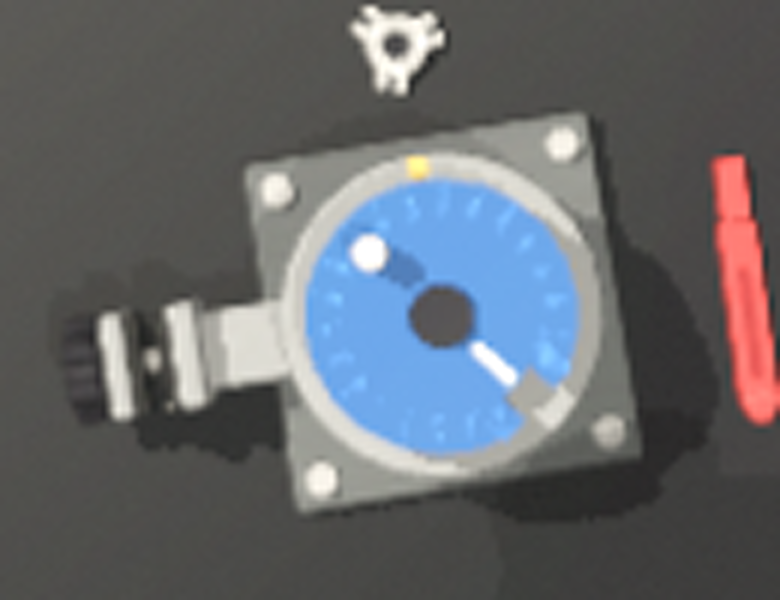

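View pics/sidez.png

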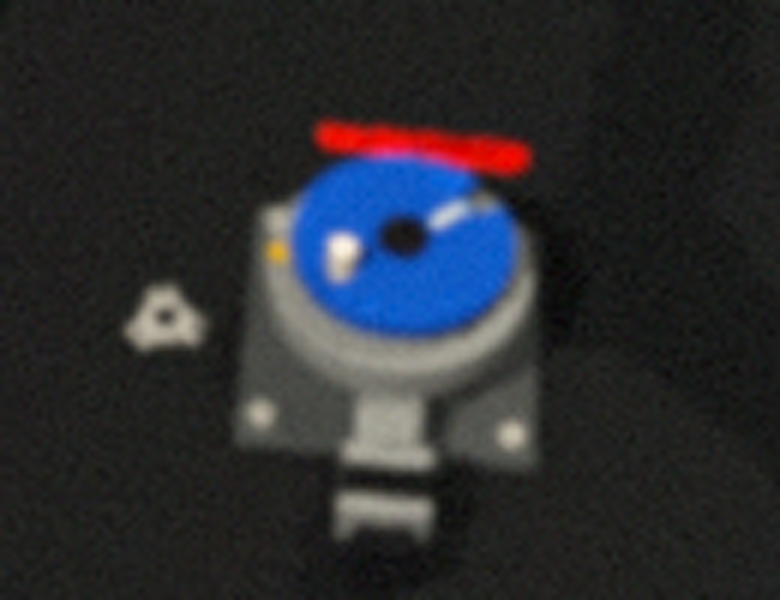

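```bash
python3 - <<'E'
from h import *
def c(x,y,z,cam="top",o=(245,190)): return atz(cam,(x+.5)/6-.5+o[0],(y+.5)/6-.5+o[1],z)
hub=c(441,316,.095);stud=c(369,252,.113);mark=c(418,167,.07);notch=c(528,391,.086)
# refined hub by dark pixel, stud by side
side_h=c(404,236,.095,"side",(300,165));side_s=c(344,243,.113,"side",(300,165)); side_m=c(277,252,.07,"side",(300,165))
for n,p in dict(hub=hub,stud=stud,mark=mark,notch=notch,sh=side_h,ss=side_s,sm=side_m).items():
    b=side_h if n[0]=='s' and n!='stud' else hub
    d=p-b;print(n,np.round(p,4),"r",round(np.hypot(*d[:2]),4),"ang",round(np.degrees(np.arctan2(d[1],d[0])),1))
# base plate corners bolts: (278,190),(563,143),(320,480),(610,430)
for a,b in(((278,190),(563,143)),((320,480),(610,430)),((320,480),(278,190)),((610,430),(563,143))):
    d=c(*b,.014)-c(*a,.014);print(np.degrees(np.arctan2(d[1],d[0])))
print(np.mean([c(x,y,.014) for x,y in((278,190),(563,143),(320,480),(610,430))],0))
from scipy.spatial.transform import Rotation as R
print(R.from_rotvec(env.get_state()["eef_rot"]).as_matrix().round(3))
E
```

```text
hub [0.4786 0.0036 0.095 ] r 0.0 ang 0.0
stud [0.506  0.0335 0.113 ] r 0.0405 ang 47.6
mark [0.5426 0.0134 0.07  ] r 0.0648 ang 8.7
notch [ 0.4463 -0.0334  0.086 ] r 0.0491 ang -131.2
sh [0.4773 0.0062 0.095 ] r 0.0 ang 0.0
ss [0.5046 0.0331 0.113 ] r 0.0383 ang 44.6
sm [0.5424 0.0142 0.07  ] r 0.0656 ang 7.0
-80.9789517017103
-80.7062309645042
8.223563550357802
8.805229009899511
[0.4791113  0.00311535 0.014     ]
[[-0.966 -0.     0.257]
 [-0.257 -0.    -0.966]
 [ 0.    -1.     0.   ]]
```

```bash
cat >> h.py <<'E'
from scipy.spatial.transform import Rotation as R
AX=np.array([.4785,.0040]); 
def T(head):  # tool down, tool x heading in deg
    h=np.radians(head);x=[np.cos(h),np.sin(h),0];y=[0,0,-1];return np.array([x,y,np.cross(x,y)]).T
def rel(pos,head,pos0=None,R0=None):
    s=env.get_state()
    if pos0 is None: pos0=s["eef_pos"]
    if R0 is None: R0=R.from_rotvec(s["eef_rot"]).as_matrix()
    d=R0.T@(np.asarray(pos)-pos0)*100; r=R.from_matrix(R0.T@T(head)).as_rotvec()
    return np.r_[d,r]
def finger(phi,t,r=.040,z=.098):  # stud bearing phi deg, finger centre t behind
    a=np.radians(phi);return np.r_[AX+[r*np.cos(a)+t*np.sin(a), r*np.sin(a)-t*np.cos(a)],z]
def st():
    s=env.get_state();M=R.from_rotvec(s["eef_rot"]).as_matrix()
    print("t",round(s["time_s"],2),"pos",s["eef_pos"].round(4),"head",round(np.degrees(np.arctan2(M[1,0],M[0,0])),1),"tilt",M[:,1].round(3),"F",s["force"].round(2),"w",round(s["gripper_width"],4),"q",s["joint_positions"].round(2))
E
python3 - <<'E'
from h import *
p=finger(48.3,.025);print(p);p[2]=.2
print(rel(p,138.3).round(3))
E
```

```text
[0.52377517 0.01723477 0.098     ]
[-51.061   0.469 -60.712  -0.      0.988   0.   ]
```

>>> jog_arm:
  deltas:
    - [[1, -51, 0, -60.7, 0, 0.99, 0], [1, -51, 0, -60.7, 0, 0.99, 0], [1, -51, 0, -60.7, 0, 0.99, 0], [1, -51, 0, -60.7, 0, 0.99, 0], [1, -51, 0, -60.7, 0, 0.99, 0]]
  force: 30

```text
time_s: 1.4
eef_pos: [0.2933, -0.4727, 0.2049]
eef_rot: [-0.494, -1.944, 1.944]
force: [0.7, 0.0, -0.4]
gripper_width: 0.012
```

```bash
python3 - <<'E'
from h import *
st()
p=finger(48.3,.025);p[2]=.2
print(rel(p,138.3).round(3))
E
```

```text
t 1.4 pos [ 0.2933 -0.4727  0.2049] head 151.5 tilt [ 0.001 -0.    -1.   ] F [ 0.67  0.01 -0.44] w 0.012 q [ 0.76  0.39  0.24  2.   -0.13  0.77 -1.  ]
[ 3.0780e+00  4.9000e-01 -5.4053e+01  0.0000e+00  2.3100e-01 -1.0000e-03]
```

>>> jog_arm:
  deltas:
    - [[1, 3.1, 0, -54, 0, 0.23, 0], [1, 3.1, 0, -54, 0, 0.23, 0], [1, 3.1, 0, -54, 0, 0.23, 0], [1, 3.1, 0, -54, 0, 0.23, 0], [1, 3.1, 0, -54, 0, 0.23, 0]]

```text
time_s: 1.9
eef_pos: [0.3982, -0.2456, 0.2051]
eef_rot: [-0.68, -1.803, 1.803]
force: [1.2, 0.4, -0.2]
gripper_width: 0.0004
```

```bash
python3 - <<'E'
from h import *
st()
p=finger(48.3,.025);p[2]=.2
print(rel(p,138.3).round(3))
E
```

```text
t 1.9 pos [ 0.3982 -0.2456  0.2051] head 138.7 tilt [ 0.001 -0.    -1.   ] F [ 1.19  0.37 -0.19] w 0.0004 q [ 0.25  0.27  0.25  2.18 -0.11  0.7  -1.72]
[ 7.8990e+00  5.1600e-01 -2.8039e+01  0.0000e+00  8.0000e-03 -1.0000e-03]
```

>>> jog_arm:
  deltas:
    - [[1, 7.9, 0.5, -28, 0, 0.01, 0], [1, 7.9, 0.5, -28, 0, 0.01, 0], [1, 7.9, 0.5, -28, 0, 0.01, 0], [1, 7.9, 0.5, -28, 0, 0.01, 0], [1, 7.9, 0.5, -28, 0, 0.01, 0]]

```text
time_s: 2.4
eef_pos: [0.5059, -0.0199, 0.2008]
eef_rot: [-0.688, -1.797, 1.796]
force: [1.8, -1.3, 0.8]
gripper_width: -0.0001
```

```bash
python3 - <<'E'
from h import *
st()
p=finger(48.3,.025);p[2]=.2
print(rel(p,138.3).round(3))
E
```

```text
t 2.4 pos [ 0.5059 -0.0199  0.2008] head 138.2 tilt [ 0.001 -0.    -1.   ] F [ 1.76 -1.31  0.84] w -0.0001 q [-0.19  0.33  0.17  2.11 -0.08  0.71 -2.26]
[ 1.141e+00  8.300e-02 -3.956e+00  1.000e-03 -2.000e-03 -1.000e-03]
```

>>> jog_arm:
  deltas:
    - [[1, 1.1, 0, -4, 0, 0, 0], [1, 1.1, 2, -4, 0, 0, 0], [1, 1.1, 4, -4, 0, 0, 0], [1, 1.1, 6, -4, 0, 0, 0], [1, 1.1, 6, -4, 0, 0, 0]]

```text
time_s: 2.9
eef_pos: [0.5216, 0.0154, 0.1385]
eef_rot: [-0.681, -1.793, 1.797]
force: [-0.1, 0.1, -0.3]
gripper_width: 0.0003
```

```bash
cat >> h.py <<'E'
def snap(tag):
    o=[]
    for c in("top","side"):
        im=env.grab_frame(c);u,v=(319,240) if c=="top" else (365,205)
        o.append(cv2.resize(im[v-50:v+50,u-33:u+33],None,fx=6,fy=6,interpolation=cv2.INTER_CUBIC))
    cv2.imwrite(f"pics/{tag}.png",np.hstack(o))
E
python3 - <<'E'
from h import *
st();snap("a1")
p=finger(48.3,.025)
print(rel(p,138.3).round(3))
E
```

```text
t 2.9 pos [0.5216 0.0154 0.1385] head 138.2 tilt [-0.005 -0.001 -1.   ] F [-0.14  0.07 -0.27] w 0.0003 q [-0.23  0.44  0.14  2.12 -0.11  0.59 -2.3 ]
[ 1.200e-01  4.259e+00 -1.620e-01 -0.000e+00 -2.000e-03  0.000e+00]
```

View pics/a1.png

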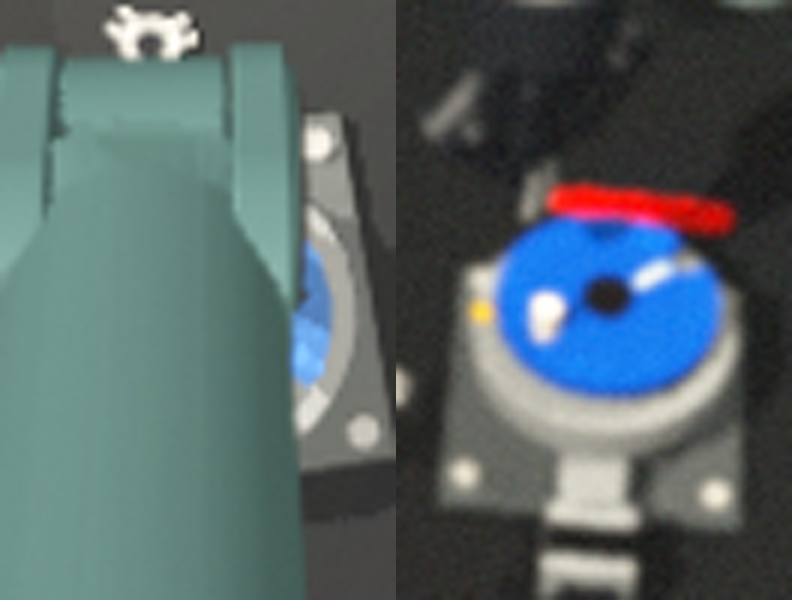

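>>> jog_arm:
  deltas:
    - [[1, 0.1, 1.5, -0.1, 0, 0, 0], [1, 0.1, 3, -0.1, 0, 0, 0], [1, 0.1, 3.9, -0.1, 0, 0, 0], [1, 0.1, 3.9, -0.1, 0, 0, 0], [1, 0.1, 3.9, -0.1, 0, 0, 0]]

```text
time_s: 3.5
eef_pos: [0.524, 0.0166, 0.1021]
eef_rot: [-0.688, -1.797, 1.796]
force: [0.4, 0.6, 0.3]
gripper_width: 0.0004
```

```bash
python3 - <<'E'
from h import *
st();snap("a2")
s=env.get_state();p=proj("side",s["eef_pos"]);print((p-[332,155])*6+[396,0])
p=finger(48.3,.025)
print(rel(p,138.3).round(3))
E
```

```text
t 3.5 pos [0.524  0.0166 0.1021] head 138.1 tilt [ 0.001  0.    -1.   ] F [0.44 0.57 0.33] w 0.0004 q [-0.21  0.5   0.13  2.14 -0.13  0.51 -2.29]
[514.09281842 281.82870086]
[ 0.066  0.425 -0.015  0.001 -0.003 -0.001]
```

View pics/a2.png

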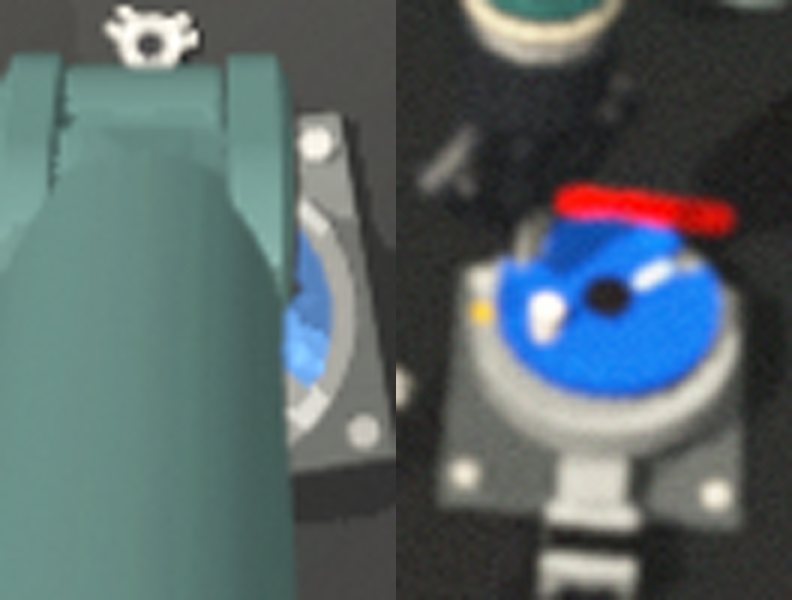

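```bash
python3 - <<'E'
from h import *
print(rel(finger(48.3,.020),138.3).round(3))
p0=finger(48.3,.018);R0=T(138.3)
for k in range(1,6): print(rel(finger(48.3+4.5*k,.018),138.3+4.5*k,p0,R0).round(3))
E
```

```text
[ 0.566  0.425 -0.014  0.001 -0.003 -0.001]
[ 0.319  0.    -0.129  0.    -0.079  0.   ]
[ 0.648  0.    -0.232  0.    -0.157  0.   ]
[ 0.984  0.    -0.31   0.    -0.236  0.   ]
[ 1.324  0.    -0.36   0.    -0.314  0.   ]
[ 1.668  0.    -0.384  0.    -0.393  0.   ]
```

>>> jog_arm:
  deltas:
    - [[1, 0, 0.4, 0, 0, 0, 0], [1, 0.3, 0.4, 0, 0, 0, 0], [1, 0.6, 0.4, 0, 0, 0, 0], [1, 0.8, 0.4, 0, 0, 0, 0], [1, 0.8, 0.4, 0, 0, 0, 0]]

```text
time_s: 4.1
eef_pos: [0.517, 0.0225, 0.0974]
eef_rot: [-0.685, -1.796, 1.796]
force: [0.3, -0.8, -0.6]
gripper_width: 0.0002
```

>>> jog_arm:
  deltas:
    - [[1, 0.32, 0, -0.13, 0, -0.079, 0], [1, 0.65, 0, -0.23, 0, -0.157, 0], [1, 0.98, 0, -0.31, 0, -0.236, 0], [1, 1.32, 0, -0.36, 0, -0.314, 0], [1, 1.67, 0, -0.38, 0, -0.393, 0]]

```text
time_s: 4.6
eef_pos: [0.5076, 0.0361, 0.0975]
eef_rot: [-0.344, -2.041, 2.041]
force: [0.1, -0.1, 0.6]
gripper_width: -0.0002
```

```bash
python3 - <<'E'
from h import *
st();snap("a3")
s=env.get_state();p=proj("side",s["eef_pos"]);print((p-[332,155])*6+[396,0])
print(rel(finger(48.3+22.5,.018),138.3+22.5).round(3))
E
```

```text
t 4.6 pos [0.5076 0.0361 0.0975] head 160.9 tilt [ 0. -0. -1.] F [ 0.07 -0.14  0.56] w -0.0002 q [-0.17  0.49  0.02  2.17 -0.02  0.48 -2.05]
[537.4907095  323.01346638]
[-0.157 -0.059 -0.007  0.    -0.002  0.   ]
```

View pics/a3.png

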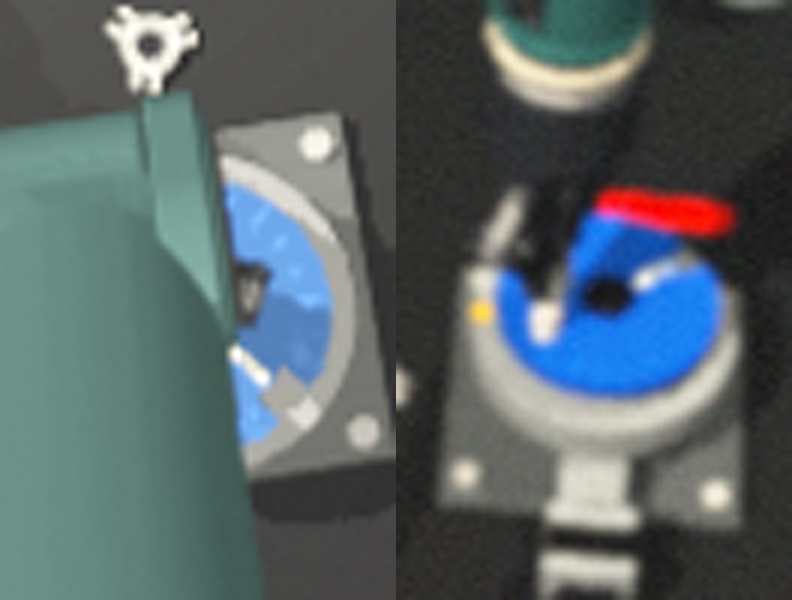

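```bash
python3 - <<'E'
from h import *
im=env.grab_frame("side");cv2.imwrite("pics/b1.png",cv2.resize(im[155:225,325:405],None,fx=8,fy=8,interpolation=cv2.INTER_LANCZOS4))
s=env.get_state();p=s["eef_pos"];Rm=R.from_rotvec(s["eef_rot"]).as_matrix()
f=lambda p:((proj("side",p)-[325,155])*8).round(0)
for h in(0,.01,.02,.04,.06): print(h,f(p+[0,0,h]), [f(p+[0,0,h]+Rm@[a*.011,0,b*.0145]) for a in(-1,1) for b in (-1,1)])
print("stud",f([*finger(48.3,0)[:2],.113]),f([*finger(48.3,0)[:2],.091]))
for z in(.1,.12,.15,.2):print(z,atz("top",327.7,237.5,z))
E
```

```text
0 [244. 430.] [array([200., 442.]), array([239., 393.]), array([248., 467.]), array([288., 418.])]
0.01 [245. 414.] [array([201., 426.]), array([241., 377.]), array([250., 451.]), array([289., 402.])]
0.02 [247. 398.] [array([202., 410.]), array([242., 361.]), array([251., 435.]), array([291., 386.])]
0.04 [250. 365.] [array([205., 377.]), array([245., 328.]), array([255., 403.]), array([295., 353.])]
0.06 [253. 331.] [array([207., 343.]), array([248., 294.]), array([258., 369.]), array([298., 319.])]
stud [254. 402.] [250. 437.]
0.1 [ 0.49061509 -0.02090776  0.1       ]
0.12 [ 0.49094278 -0.02055931  0.12      ]
0.15 [ 0.49143431 -0.02003662  0.15      ]
0.2 [ 0.49225352 -0.01916548  0.2       ]
```

View pics/b1.png

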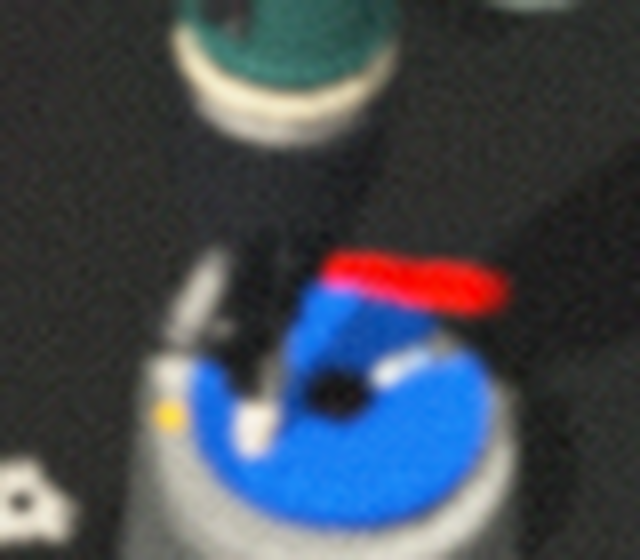

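```bash
python3 - <<'E'
from h import *
o=[]
for n,p,h in(("a1",[.5216,.0154,.1385],138),("a2",[.524,.0166,.1021],138)):
    im=cv2.imread(f"pics/{n}.png")[120:360,430:630]
    im=cv2.convertScaleAbs(im,alpha=1.6,beta=20)
    im=cv2.resize(im,None,fx=2,fy=2)
    Rm=T(h)
    for a,b,hh in((-1,-1,0),(-1,1,0),(1,1,0),(1,-1,0),(0,0,0),(0,0,.02)):
        q=((proj("side",np.array(p)+[0,0,hh]+Rm@[a*.011,0,b*.0145])-[332,155]+.5)*6-[34,120])*2
        cv2.circle(im,tuple(int(v) for v in q),3,(0,255,0) if hh==0 else (255,0,255),-1)
    o.append(im)
cv2.imwrite("pics/b2.png",np.hstack(o))
E
```

```text
(no output)
```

View pics/b2.png

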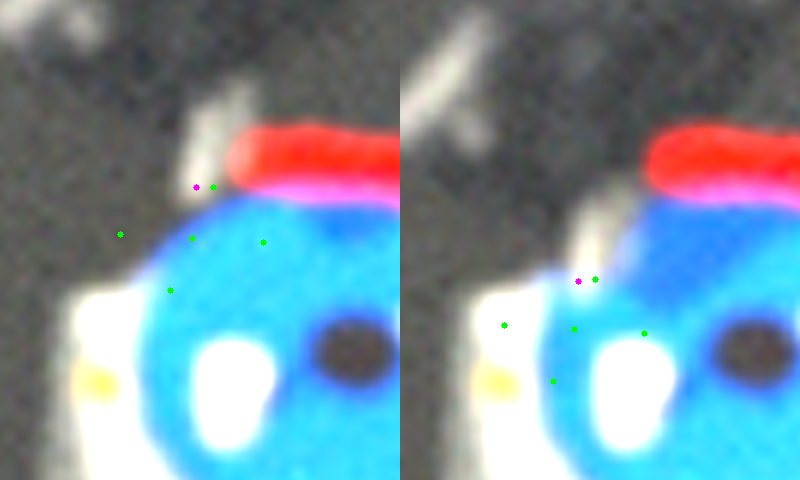

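>>> jog_arm:
  deltas:
    - [[1, 0.32, 0, -0.13, 0, -0.079, 0], [1, 0.65, 0, -0.23, 0, -0.157, 0], [1, 0.98, 0, -0.31, 0, -0.236, 0], [1, 1.32, 0, -0.36, 0, -0.314, 0], [1, 1.67, 0, -0.38, 0, -0.393, 0]]

```text
time_s: 5.25
eef_pos: [0.4932, 0.045, 0.0974]
eef_rot: [-0.062, 2.192, -2.193]
force: [0.1, -0.4, -0.5]
gripper_width: 0.0003
```

```bash
cat >> h.py <<'E'
def side(tag,al=1.3):
    im=env.grab_frame("side");im=cv2.resize(im[155:230,320:410],None,fx=8,fy=8,interpolation=cv2.INTER_CUBIC)
    im=cv2.convertScaleAbs(im,alpha=al,beta=10)
    s=env.get_state();Rm=R.from_rotvec(s["eef_rot"]).as_matrix()
    for a,b,hh in((-1,-1,0),(-1,1,0),(1,1,0),(1,-1,0),(0,0,0),(0,0,.02)):
        q=(proj("side",s["eef_pos"]+[0,0,hh]+Rm@[a*.011,0,b*.0145])-[320,155]+.5)*8
        cv2.circle(im,tuple(int(v) for v in q),2,(0,255,0) if hh==0 else (255,0,255),-1)
    cv2.imwrite(f"pics/{tag}.png",im)
E
python3 - <<'E'
from h import *
st();side("a4")
print(rel(finger(48.3+45,.018),138.3+45).round(3))
E
```

```text
t 5.25 pos [0.4932 0.045  0.0974] head -176.7 tilt [ 0. -0. -1.] F [ 0.13 -0.42 -0.52] w 0.0003 q [-0.11  0.48 -0.09  2.2   0.09  0.47 -1.79]
[-0.175 -0.066  0.022 -0.     0.002  0.001]
```

View pics/a4.png

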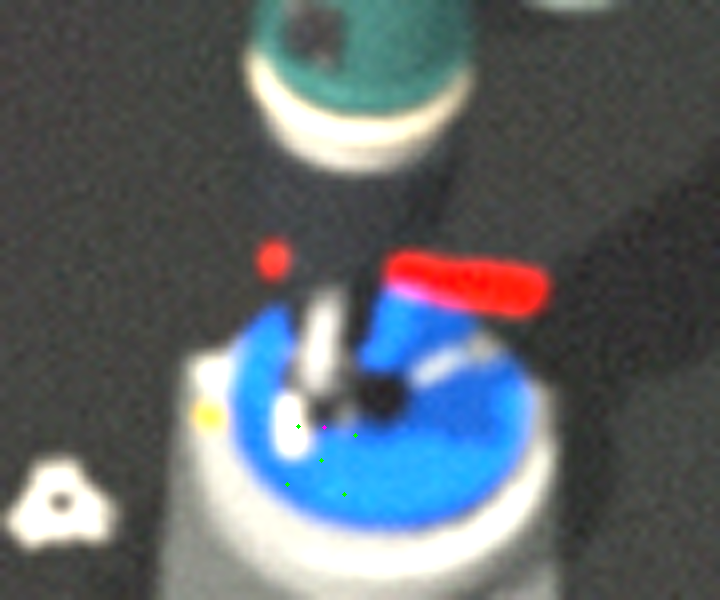

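```bash
python3 - <<'E'
from h import *
print(rel(finger(48.3,.030,z=.112),138.3).round(3))
E
```

```text
[-3.318e+00 -1.468e+00  3.321e+00 -0.000e+00  7.870e-01  1.000e-03]
```

>>> jog_arm:
  deltas:
    - [[1, 0, -1.5, 0, 0, 0, 0], [1, -1, -1.5, 1, 0, 0.14, 0], [1, -2, -1.5, 2, 0, 0.28, 0], [1, -3.3, -1.5, 3.3, 0, 0.42, 0], [1, -3.3, -1.5, 3.3, 0, 0.56, 0]]

```text
time_s: 5.8
eef_pos: [0.5307, 0.0117, 0.1129]
eef_rot: [-0.514, -1.933, 1.933]
force: [0.4, 0.9, 0.0]
gripper_width: 0.0001
```

```bash
python3 - <<'E'
from h import *
st()
print(rel(finger(48.3,.030,z=.092),138.3).round(3))
E
```

```text
t 5.8 pos [0.5307 0.0117 0.1129] head 150.4 tilt [ 0.004 -0.001 -1.   ] F [0.38 0.9  0.02] w 0.0001 q [-0.16  0.48  0.06  2.12 -0.06  0.53 -2.14]
[ 3.920e-01  2.085e+00 -2.900e-02  1.000e-03  2.120e-01 -4.000e-03]
```

>>> jog_arm:
  deltas:
    - [[1, 0.2, 0, 0, 0, 0.11, 0], [1, 0.2, 0, 0, 0, 0.21, 0], [1, 0.2, 1, 0, 0, 0.21, 0], [1, 0.2, 2, 0, 0, 0.21, 0], [1, 0.2, 2, 0, 0, 0.21, 0]]

```text
time_s: 6.3
eef_pos: [0.5247, 0.0149, 0.0906]
eef_rot: [-0.67, -1.804, 1.807]
force: [0.0, -0.6, 0.3]
gripper_width: -0.0002
```

```bash
python3 - <<'E'
from h import *
side("a5");st()
print(rel(finger(48.3,.026,z=.085),138.3).round(3))
E
```

```text
t 6.35 pos [0.5251 0.0149 0.0912] head 139.1 tilt [-0.003 -0.    -1.   ] F [-0.23 -0.39 -0.39] w -0.0002 q [-0.2   0.52  0.11  2.14 -0.12  0.49 -2.28]
[ 0.152  0.62  -0.09  -0.002  0.014  0.002]
```

View pics/a5.png

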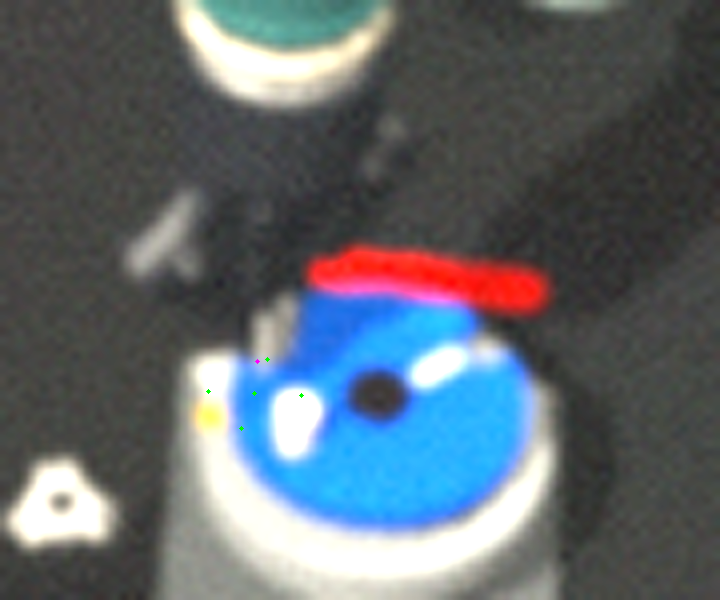

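>>> jog_arm:
  deltas:
    - [[1, 0, 0.3, 0, 0, 0, 0], [1, 0, 0.6, 0, 0, 0, 0], [1, 0, 0.9, 0, 0, 0, 0], [1, 0, 0.9, 0, 0, 0, 0], [1, 0, 0.9, 0, 0, 0, 0]]

```text
time_s: 6.85
eef_pos: [0.526, 0.015, 0.0834]
eef_rot: [-0.674, -1.806, 1.806]
force: [-0.2, 0.8, -0.2]
gripper_width: 0.0003
```

```bash
python3 - <<'E'
from h import *
side("a6");st()
print(rel(finger(48.3,.018,z=.082),138.3).round(3))
E
```

```text
t 6.9 pos [0.5262 0.015  0.0835] head 139.1 tilt [ 0.  0. -1.] F [-0.54  0.22 -0.62] w 0.0002 q [-0.19  0.53  0.11  2.15 -0.12  0.47 -2.28]
[ 1.028  0.148 -0.022  0.     0.014 -0.   ]
```

View pics/a6.png

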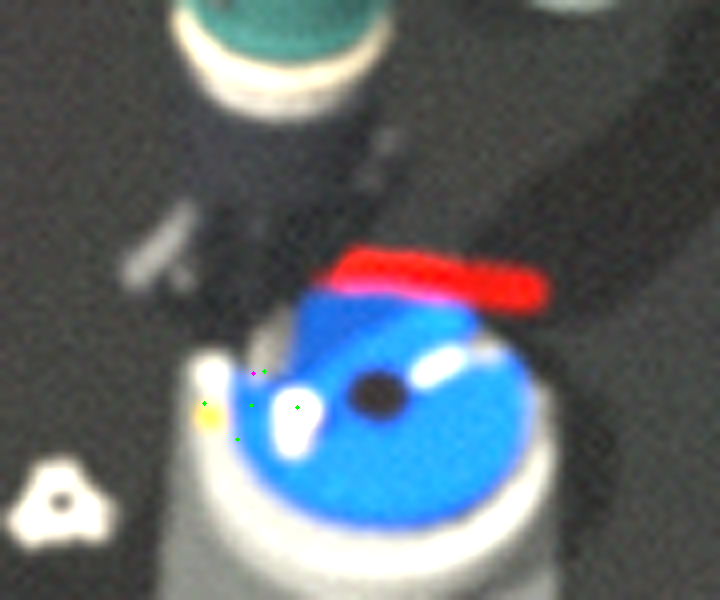

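>>> jog_arm:
  deltas:
    - [[1, 0.3, 0.2, 0, 0, 0, 0], [1, 0.6, 0.2, 0, 0, 0, 0], [1, 0.9, 0.2, 0, 0, 0, 0], [1, 1, 0.2, 0, 0, 0, 0], [1, 1, 0.2, 0, 0, 0, 0]]

```text
time_s: 7.4
eef_pos: [0.5184, 0.0218, 0.0815]
eef_rot: [-0.674, -1.807, 1.807]
force: [0.3, -0.4, -0.4]
gripper_width: 0.0001
```

>>> jog_arm:
  deltas:
    - [[1, 0.32, 0, -0.13, 0, -0.079, 0], [1, 0.65, 0, -0.23, 0, -0.157, 0], [1, 0.98, 0, -0.31, 0, -0.236, 0], [1, 1.32, 0, -0.36, 0, -0.314, 0], [1, 1.67, 0, -0.38, 0, -0.393, 0]]

```text
time_s: 7.9
eef_pos: [0.5099, 0.0351, 0.0817]
eef_rot: [-0.332, -2.051, 2.05]
force: [1.5, -0.8, 0.2]
gripper_width: -0.0
```

```bash
python3 - <<'E'
from h import *
side("a7");st()
print(rel(finger(48.3+22.5,.018,z=.082),138.3+22.5).round(3))
E
```

```text
t 7.95 pos [0.5092 0.0355 0.0816] head 161.9 tilt [ 0.002  0.    -1.   ] F [ 1.22 -0.6  -0.43] w -0.0003 q [-0.16  0.52 -0.    2.18  0.    0.44 -2.05]
[ 0.06  -0.038 -0.013  0.001  0.019 -0.002]
```

View pics/a7.png

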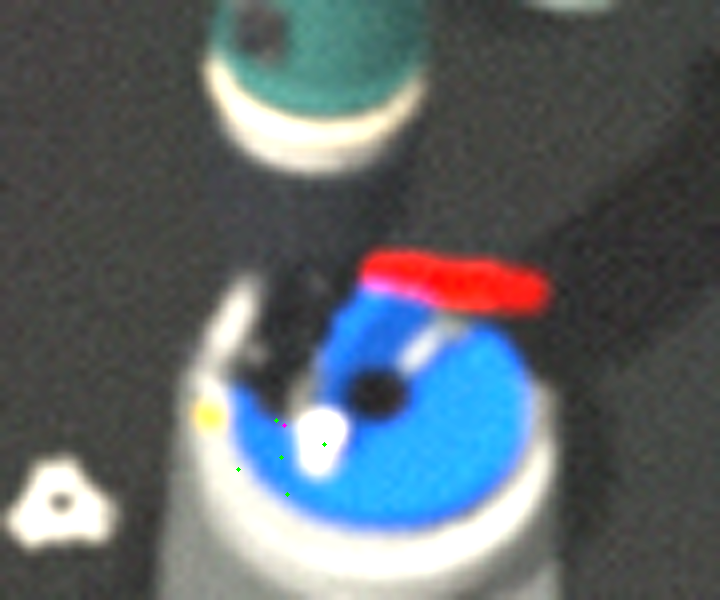

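>>> jog_arm:
  deltas:
    - [[1, 0.32, 0, -0.13, 0, -0.079, 0], [1, 0.65, 0, -0.23, 0, -0.157, 0], [1, 0.98, 0, -0.31, 0, -0.236, 0], [1, 1.32, 0, -0.36, 0, -0.314, 0], [1, 1.67, 0, -0.38, 0, -0.393, 0]]

```text
time_s: 8.45
eef_pos: [0.4955, 0.0448, 0.0817]
eef_rot: [-0.077, 2.183, -2.181]
force: [2.4, 0.8, -0.5]
gripper_width: 0.0001
```

```bash
python3 - <<'E'
from h import *
side("a8");st()
print(rel(finger(48.3+45,.018,z=.082),138.3+45).round(3))
E
```

```text
t 8.5 pos [0.4946 0.045  0.0817] head -175.6 tilt [ 0.002  0.001 -1.   ] F [-0.    0.45 -0.9 ] w -0.0001 q [-0.1   0.51 -0.11  2.21  0.12  0.43 -1.8 ]
[ 0.038 -0.034 -0.002  0.001  0.018 -0.002]
```

View pics/a8.png

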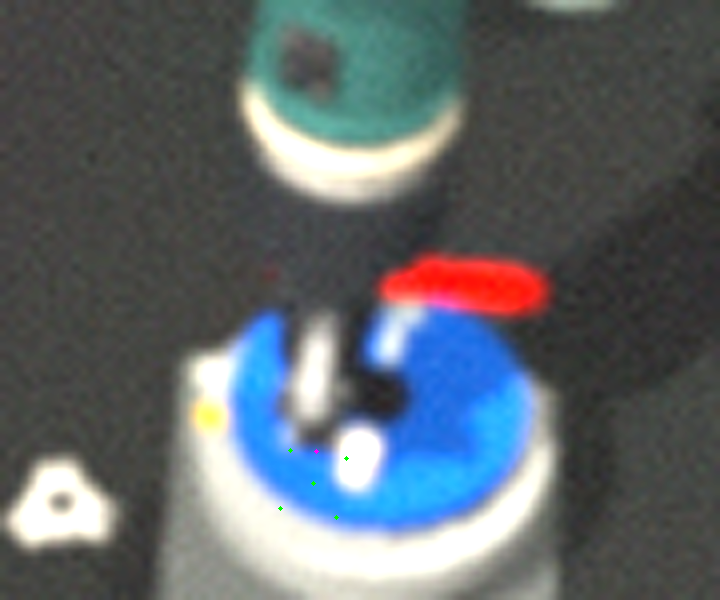

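```bash
cat >> h.py <<'E'
def bear(x,y,z=.113):
    p=atz("side",(x+.5)/8-.5+320,(y+.5)/8-.5+155,z)[:2]-[.4775,.0055];return np.hypot(*p).round(4),np.degrees(np.arctan2(p[1],p[0])).round(1)
E
python3 - <<'E'
from h import *
print(bear(297,402),bear(320,420),bear(360,440))
E
```

```text
(np.float64(0.0387), np.float64(43.7)) (np.float64(0.0375), np.float64(61.9)) (np.float64(0.0386), np.float64(88.7))
```

>>> jog_arm:
  deltas:
    - [[1, 0.32, 0, -0.13, 0, -0.079, 0], [1, 0.65, 0, -0.23, 0, -0.157, 0], [1, 0.98, 0, -0.31, 0, -0.236, 0], [1, 1.32, 0, -0.36, 0, -0.314, 0], [1, 1.67, 0, -0.38, 0, -0.393, 0]]

```text
time_s: 9.0
eef_pos: [0.4781, 0.048, 0.0817]
eef_rot: [-0.462, 1.962, -1.96]
force: [0.9, 3.7, 0.5]
gripper_width: -0.0001
```

>>> jog_arm:
  deltas:
    - [[1, 0.32, 0, -0.13, 0, -0.079, 0], [1, 0.65, 0, -0.23, 0, -0.157, 0], [1, 0.98, 0, -0.31, 0, -0.236, 0], [1, 1.32, 0, -0.36, 0, -0.314, 0], [1, 1.67, 0, -0.38, 0, -0.393, 0]]

```text
time_s: 9.5
eef_pos: [0.4606, 0.0439, 0.0816]
eef_rot: [-0.782, 1.712, -1.71]
force: [-0.1, 2.8, 0.2]
gripper_width: 0.0001
```

```bash
python3 - <<'E'
from h import *
side("a9");st()
print(rel(finger(48.3+90,.018,z=.082),138.3+90).round(3))
E
```

```text
t 9.55 pos [0.4597 0.0433 0.0814] head -130.7 tilt [-0.     0.001 -1.   ] F [ 0.03  1.51 -0.24] w -0.0001 q [ 0.05  0.49 -0.32  2.27  0.37  0.42 -1.28]
[-0.119 -0.055  0.017  0.001  0.018 -0.001]
```

View pics/a9.png

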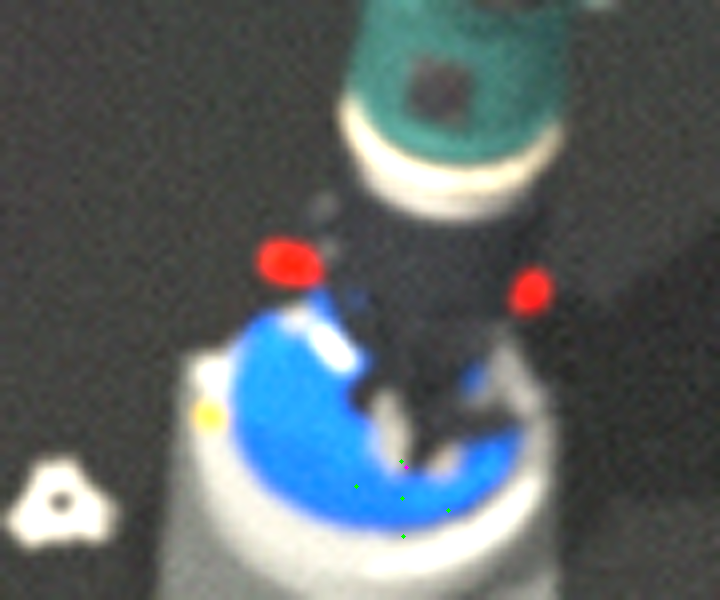

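>>> jog_arm:
  deltas:
    - [[1, 0.32, 0, -0.13, 0, -0.079, 0], [1, 0.65, 0, -0.23, 0, -0.157, 0], [1, 0.98, 0, -0.31, 0, -0.236, 0], [1, 1.32, 0, -0.36, 0, -0.314, 0], [1, 1.67, 0, -0.38, 0, -0.393, 0]]

```text
time_s: 10.05
eef_pos: [0.4465, 0.0331, 0.0815]
eef_rot: [-1.04, 1.441, -1.44]
force: [-0.5, 1.5, 0.7]
gripper_width: 0.0003
```

```bash
python3 - <<'E'
from h import *
side("a10");st()
print(rel(finger(48.3+112.5,.018,z=.082),138.3+112.5).round(3))
a=np.array([300,318]);b=np.array([345,358])
P=lambda a:atz("side",(a[0]+.5)/8-.5+320,(a[1]+.5)/8-.5+155,.091)
d=P(a)-P(b);print("line a9",np.degrees(np.arctan2(d[1],d[0])))
E
```

```text
t 10.1 pos [0.4458 0.0323 0.0813] head -108.2 tilt [-0.001 -0.    -1.   ] F [-0.12  0.63 -0.02] w 0.0003 q [ 0.15  0.49 -0.42  2.3   0.48  0.43 -0.99]
[-0.2   -0.066  0.02   0.001  0.017  0.   ]
line a9 -35.84469927328796
```

View pics/a10.png

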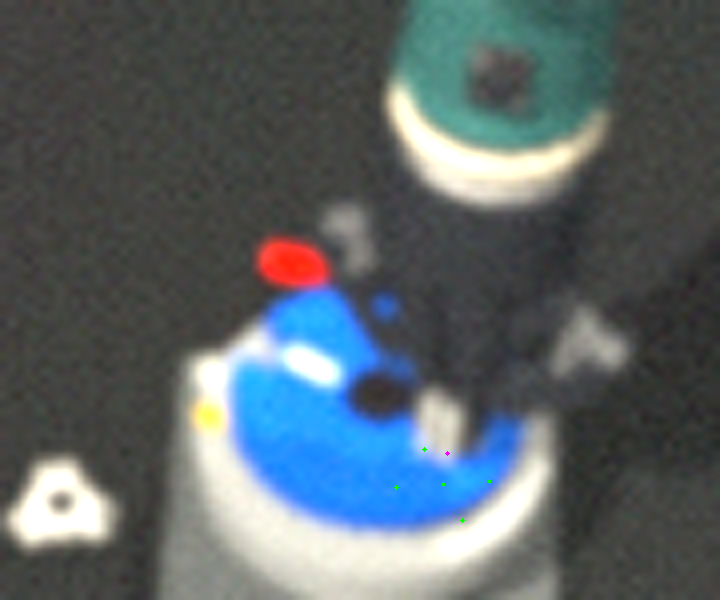

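```bash
cat >> h.py <<'E'
def line(tag):  # white line bearing by fit, near hub
    im=env.grab_frame("side");big=cv2.resize(im[155:230,320:410],None,fx=8,fy=8,interpolation=cv2.INTER_CUBIC)
    hsv=cv2.cvtColor(big,cv2.COLOR_BGR2HSV);m=((hsv[...,1]<110)&(hsv[...,2]>130)).astype(np.uint8)
    n,l,s,c=cv2.connectedComponentsWithStats(m)
    for i in range(1,n):
        if 300<s[i,4]<6000:
            ys,xs=np.nonzero(l==i)
            W=np.array([atz("side",(x+.5)/8-.5+320,(y+.5)/8-.5+155,.091)[:2] for x,y in zip(xs[::5],ys[::5])])
            u,sv,vt=np.linalg.svd(W-W.mean(0),full_matrices=False)
            print("blob",s[i],W.mean(0).round(4),"dir",np.degrees(np.arctan2(vt[0,1],vt[0,0])).round(1),sv.round(3), "ctr bearing",np.degrees(np.arctan2(*(W.mean(0)-[.4775,.0055])[::-1])).round(1))
E
python3 - <<'E'
from h import *
line("x")
E
```

```text
blob [ 416  393   49   70 2334] [0.4512 0.013 ] dir 103.8 [0.185 0.093] ctr bearing 164.1
blob [   9  461  101   85 5736] [0.585  0.0886] dir 86.4 [0.339 0.318] ctr bearing 37.7
```

>>> jog_arm:
  deltas:
    - [[1, 0.32, 0, -0.13, 0, -0.079, 0], [1, 0.65, 0, -0.23, 0, -0.157, 0], [1, 0.98, 0, -0.31, 0, -0.236, 0], [1, 1.32, 0, -0.36, 0, -0.314, 0], [1, 1.67, 0, -0.38, 0, -0.393, 0]]

```text
time_s: 10.65
eef_pos: [0.4381, 0.0183, 0.0815]
eef_rot: [-1.242, 1.155, -1.156]
force: [1.4, 1.5, -0.6]
gripper_width: 0.0001
```

```bash
python3 - <<'E'
from h import *
side("a11");st();line("x")
print(rel(finger(48.3+135,.018,z=.082),138.3+135).round(3))
E
```

```text
t 10.7 pos [0.4377 0.0175 0.0813] head -85.8 tilt [ 0.  0. -1.] F [ 1.02 -0.18  1.01] w -0.0001 q [ 0.26  0.5  -0.53  2.32  0.59  0.45 -0.68]
blob [ 453  378   50   56 1973] [ 0.4385 -0.001 ] dir 92.8 [0.149 0.085] ctr bearing -170.5
blob [   9  462  100   84 5650] [0.5849 0.0885] dir 90.6 [0.334 0.316] ctr bearing 37.7
[-0.201 -0.063 -0.019 -0.     0.012 -0.   ]
```

View pics/a11.png

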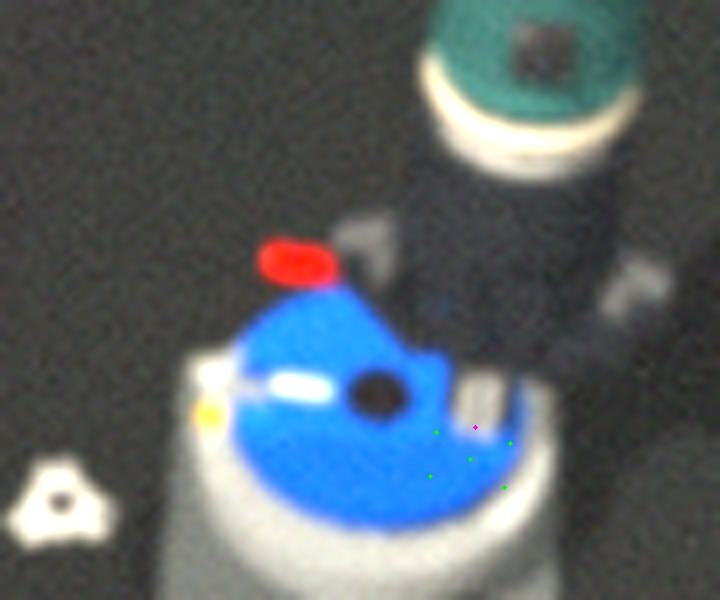

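```bash
python3 - <<'E'
from h import *
def P(x,y,z): return atz("side",(x+.5)/8-.5+320,(y+.5)/8-.5+155,z)[:2]
hub=P(378,394.5,.095);hub2=np.array([.4785,.004])
for n,q in dict(l1=P(275,384,.091),lc=P(302,386.5,.091),mark=P(210,415,.07),notch=P(252,388,.088)).items():
    for h in(hub,hub2):
        d=q-h;print(n,q.round(4),np.hypot(*d).round(4),np.degrees(np.arctan2(d[1],d[0])).round(1))
a=P(275,385,.091)-P(330,388,.091);print(np.degrees(np.arctan2(a[1],a[0])),hub)
# predicted pixel for target line at 8.7 deg, disc z .091
for ang in(0,2,4,6,8,10):
  for r in (.018,.036,.054):
    p=hub2+r*np.array([np.cos(np.radians(ang)),np.sin(np.radians(ang))]);print(ang,r,((proj("side",[*p,.091])-[320,155]+.5)*8).round(0),end=" ")
  print()
print(((proj("side",[*hub2,.095])-[320,155]+.5)*8))
E
```

```text
l1 [0.5182 0.0082] 0.0406 2.9
l1 [0.5182 0.0082] 0.0399 6.0
lc [0.5077 0.0067] 0.03 1.1
lc [0.5077 0.0067] 0.0293 5.2
mark [0.5424 0.0136] 0.0651 6.6
mark [0.5424 0.0136] 0.0646 8.5
notch [0.5269 0.0101] 0.0494 4.6
notch [0.5269 0.0101] 0.0488 7.2
10.96810367057666 [0.47767375 0.00610677]
0 0.018 [332. 388.] 0 0.036 [287. 378.] 0 0.054 [242. 369.] 
2 0.018 [331. 389.] 2 0.036 [286. 381.] 2 0.054 [241. 373.] 
4 0.018 [331. 390.] 4 0.036 [286. 383.] 4 0.054 [241. 376.] 
6 0.018 [331. 391.] 6 0.036 [285. 386.] 6 0.054 [240. 380.] 
8 0.018 [331. 393.] 8 0.036 [285. 388.] 8 0.054 [240. 384.] 
10 0.018 [331. 394.] 10 0.036 [285. 391.] 10 0.054 [239. 388.] 
[377.49062574 390.51177915]
```

>>> jog_arm:
  deltas:
    - [[1, 0.15, 0, -0.06, 0, -0.035, 0], [1, 0.29, 0, -0.12, 0, -0.07, 0], [1, 0.29, 0, -0.12, 0, -0.07, 0], [1, 0.29, 0, -0.12, 0, -0.07, 0], [1, 0.29, 0, -0.12, 0, -0.07, 0]]

```text
time_s: 11.25
eef_pos: [0.4366, 0.0149, 0.0814]
eef_rot: [-1.273, 1.103, -1.104]
force: [0.6, 0.6, -0.4]
gripper_width: -0.0001
```

```bash
python3 - <<'E'
from h import *
side("a12");st()
E
```

```text
t 11.3 pos [0.4366 0.015  0.0814] head -81.8 tilt [ 0. -0. -1.] F [ 0.98  0.5  -0.33] w -0.0007 q [ 0.28  0.51 -0.55  2.32  0.61  0.46 -0.63]
```

View pics/a12.png

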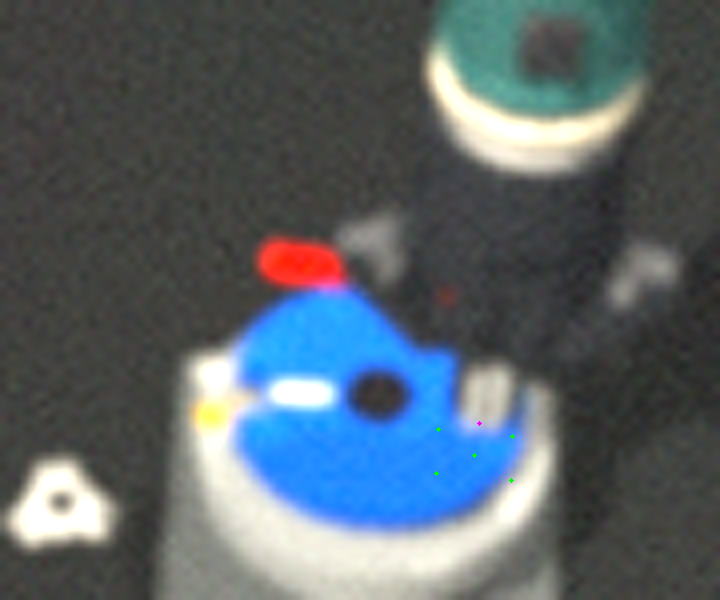

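>>> jog_arm:
  deltas:
    - [[1, -0.7, 0, 0, 0, 0, 0], [1, -1.3, -1, 0, 0, 0, 0], [1, -1.3, -4, 0, 0, 0, 0], [1, -1.3, -8, 0, 0, 0, 0], [1, -1.3, -10, 0, 0, 0, 0]]

```text
time_s: 11.8
eef_pos: [0.4351, 0.029, 0.1842]
eef_rot: [-1.272, 1.101, -1.104]
force: [1.2, -0.7, -0.3]
gripper_width: -0.0001
```

>>> jog_arm:
  deltas:
    - [[1, 5, 0, 0, 0, 0, 0], [1, 10, 0, 0, 0, 0, 0], [1, 15, 0, 0, 0, 0, 0], [1, 20, 0, -2, 0, 0, 0], [1, 25, 0, -2, 0, 0, 0]]

```text
time_s: 12.3
eef_pos: [0.4471, -0.2199, 0.1817]
eef_rot: [-1.276, 1.106, -1.101]
force: [1.0, -0.2, 0.4]
gripper_width: -0.0
```

```bash
python3 - <<'E'
from h import *
snap("c1");st()
E
```

```text
t 12.4 pos [ 0.4494 -0.2266  0.1815] head -82.5 tilt [-0.    -0.003 -1.   ] F [-0.54  0.04  0.15] w 0.0002 q [ 0.9   0.42 -0.68  2.1   0.39  0.74  0.1 ]
```

View pics/c1.png

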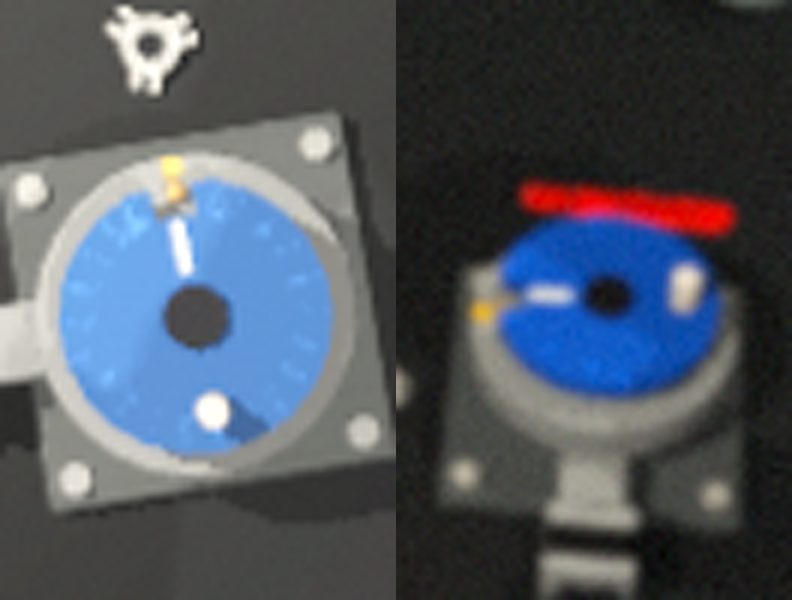

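```bash
python3 - <<'E'
from h import *
def c(x,y,z): return atz("top",(x+.5)/6-.5+286,(y+.5)/6-.5+190,z)
hub=c(197,316,.095)
for n,q in dict(stud=c(213,411,.113),line=c(180,247,.091),notch=c(174,199,.089),pin=c(175,190,.079),mark=c(172,166,.07)).items():
    d=(q-hub)[:2];print(n,np.hypot(*d).round(4),np.degrees(np.arctan2(d[1],d[0])).round(1))
d=(c(213,411,.113)-c(180,247,.091))
print(hub,np.degrees(np.arctan2(-d[1],-d[0])))
print(rel([.4785,.004,.18],-82.5))
E
```

```text
stud 0.0395 -170.5
line 0.0301 13.7
notch 0.0507 10.9
pin 0.0546 9.8
mark 0.0653 9.4
[0.47864017 0.00273078 0.095     ] 11.325158587416064
[-2.24850220e+01  8.55341429e-02  5.89636088e+00  5.79414313e-04
 -2.88690973e-05  2.89045490e-03]
```

>>> jog_arm:
  deltas:
    - [[1, -5, 0, 1.2, 0, 0, 0], [1, -10, 0, 2.4, 0, 0, 0], [1, -15, 0, 3.6, 0, 0, 0], [1, -20, 0, 4.8, 0, 0, 0], [1, -22.4, 0, 5.9, 0, 0, 0]]

```text
time_s: 12.9
eef_pos: [0.4753, 0.0162, 0.1823]
eef_rot: [-1.275, 1.099, -1.098]
force: [0.6, -0.5, 1.6]
gripper_width: 0.0
```

```bash
python3 - <<'E'
from h import *
st()
print(rel([.4785,.0035,.09],-82.5).round(3))
E
```

```text
t 12.9 pos [0.4753 0.0162 0.1823] head -81.5 tilt [-0.     0.001 -1.   ] F [ 0.64 -0.5   1.57] w 0.0 q [ 0.44  0.39 -0.72  2.16  0.39  0.72 -0.39]
[ 1.315e+00  9.231e+00  1.260e-01 -0.000e+00  1.800e-02 -1.000e-03]
```

>>> jog_arm:
  deltas:
    - [[1, 1.3, 0, 0, 0, 0, 0], [1, 1.3, 2, 0, 0, 0, 0], [1, 1.3, 4, 0, 0, 0, 0], [1, 1.3, 5, 0, 0, 0, 0], [1, 1.3, 5, 0, 0, 0, 0]]

```text
time_s: 13.4
eef_pos: [0.4769, -0.0019, 0.1305]
eef_rot: [-1.276, 1.105, -1.102]
force: [0.1, -0.2, 0.3]
gripper_width: -0.0002
```

```bash
python3 - <<'E'
from h import *
st()
print(rel([.4785,.0035,.09],-82.5).round(3))
E
```

```text
t 13.4 pos [ 0.4769 -0.0019  0.1305] head -81.8 tilt [-0.003 -0.    -1.   ] F [ 0.1  -0.22  0.28] w -0.0002 q [ 0.41  0.47 -0.65  2.2   0.49  0.62 -0.45]
[-5.140e-01  4.049e+00  2.460e-01  3.000e-03  1.200e-02 -0.000e+00]
```

>>> jog_arm:
  deltas:
    - [[1, -0.5, 1, 0.2, 0, 0, 0], [1, -0.5, 2, 0.2, 0, 0, 0], [1, -0.5, 3, 0.2, 0, 0, 0], [1, -0.5, 4, 0.2, 0, 0, 0], [1, -0.5, 4, 0.2, 0, 0, 0]]

```text
time_s: 13.9
eef_pos: [0.4785, 0.0034, 0.09]
eef_rot: [-1.276, 1.105, -1.102]
force: [0.2, -0.3, 0.8]
gripper_width: -0.0
```

```bash
python3 - <<'E'
from h import *
side("c2");st()
print(rel([.4785,.0035,.078],-82.5).round(3))
E
```

```text
t 13.95 pos [0.479  0.0035 0.0906] head -81.8 tilt [-0.002 -0.    -1.   ] F [-0.09 -0.16  0.41] w -0.0001 q [ 0.33  0.53 -0.58  2.22  0.57  0.54 -0.54]
[-0.006  1.26  -0.048  0.002  0.012 -0.   ]
```

View pics/c2.png

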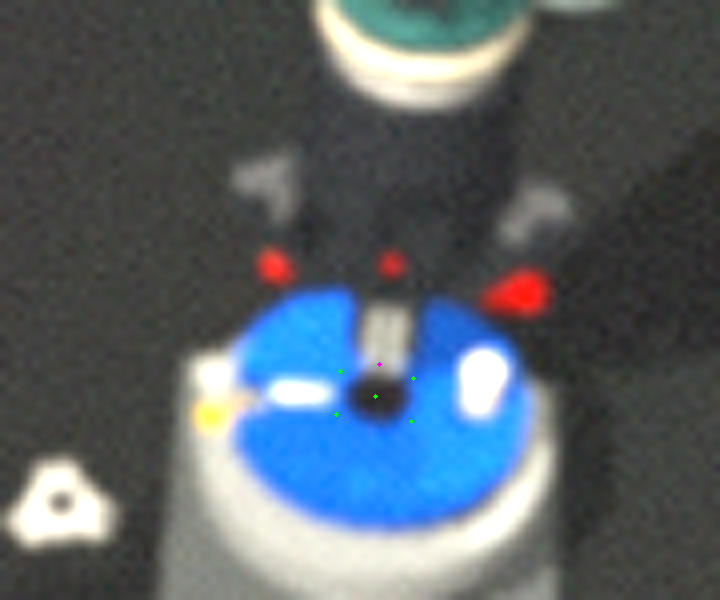

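>>> jog_arm:
  deltas:
    - [[1, 0, 0.4, 0, 0, 0, 0], [1, 0, 0.8, 0, 0, 0, 0], [1, 0, 1.1, 0, 0, 0, 0], [1, 0, 1.3, 0, 0, 0, 0], [1, 0, 1.4, 0, 0, 0, 0]]

```text
time_s: 14.45
eef_pos: [0.4796, 0.0036, 0.0772]
eef_rot: [-1.274, 1.103, -1.103]
force: [-0.6, -0.4, 0.6]
gripper_width: 0.0002
```

>>> jog_arm:
  deltas:
    - [[1, 0, 0.1, 0, 0, 0, 0], [1, 0, 0.2, 0, 0, 0, 0], [1, 0, 0.3, 0, 0, 0, 0], [1, 0, 0.4, 0, 0, 0, 0], [1, 0, 0.4, 0, 0, 0, 0]]

```text
time_s: 14.95
eef_pos: [0.4796, 0.0035, 0.0733]
eef_rot: [-1.274, 1.103, -1.103]
force: [0.2, -0.5, 1.3]
gripper_width: 0.0
```

```bash
python3 - <<'E'
from h import *
side("c3");st()
E
```

```text
t 15.0 pos [0.4796 0.0036 0.0734] head -81.8 tilt [-0. -0. -1.] F [-0.68  0.19 -0.18] w -0.0 q [ 0.31  0.56 -0.54  2.23  0.61  0.5  -0.58]
```

View pics/c3.png

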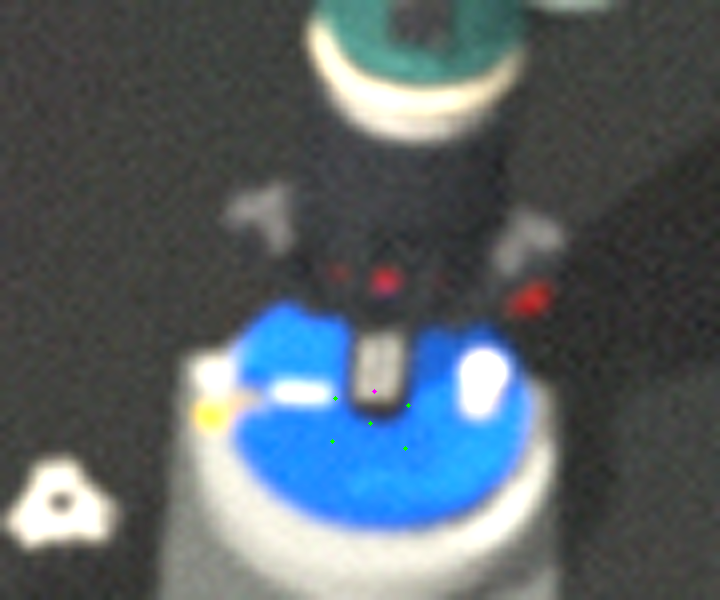

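>>> jog_arm:
  deltas:
    - [[1, 0, 0.1, 0, 0, 0, 0], [1, 0, 0.2, 0, 0, 0, 0], [1, 0, 0.3, 0, 0, 0, 0], [1, 0, 0.4, 0, 0, 0, 0], [1, 0, 0.5, 0, 0, 0, 0]]

```text
time_s: 15.5
eef_pos: [0.4797, 0.0036, 0.0683]
eef_rot: [-1.273, 1.103, -1.103]
force: [-0.2, -0.3, 3.2]
gripper_width: 0.0001
```

```bash
python3 - <<'E'
from h import *
side("c4");st()
E
```

```text
t 15.55 pos [0.4796 0.0036 0.0683] head -81.8 tilt [-0. -0. -1.] F [ 0.98  0.76 -0.45] w -0.0001 q [ 0.3   0.57 -0.53  2.23  0.62  0.49 -0.59]
```

View pics/c4.png

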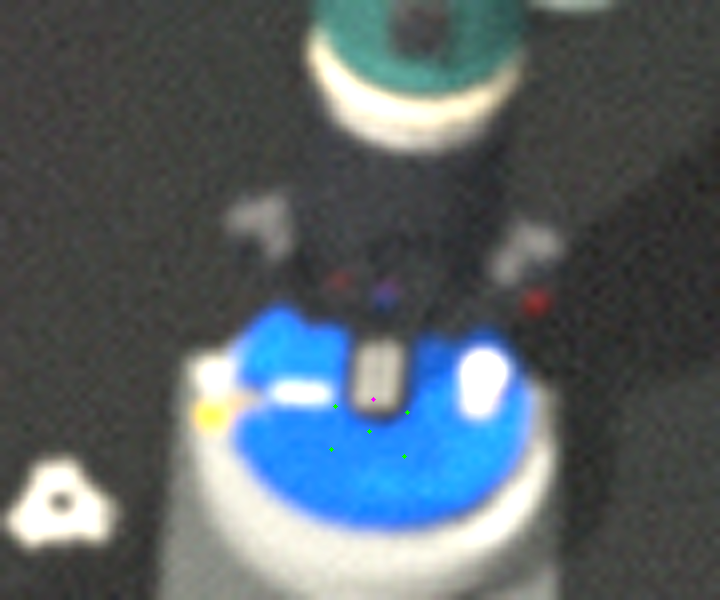

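>>> jog_arm:
  deltas:
    - [[1, 0, 0.1, 0, 0, 0, 0], [1, 0, 0.2, 0, 0, 0, 0], [1, 0, 0.3, 0, 0, 0, 0], [1, 0, 0.4, 0, 0, 0, 0], [1, 0, 0.5, 0, 0, 0, 0]]

```text
time_s: 16.05
eef_pos: [0.4797, 0.0036, 0.0634]
eef_rot: [-1.273, 1.103, -1.103]
force: [-1.3, -0.4, 3.0]
gripper_width: 0.0
```

```bash
python3 - <<'E'
from h import *
side("c5");st()
E
```

```text
t 16.1 pos [0.4797 0.0036 0.0632] head -81.8 tilt [ 0.  0. -1.] F [-0.36 -0.42  2.29] w -0.0001 q [ 0.29  0.57 -0.52  2.24  0.63  0.47 -0.6 ]
```

View pics/c5.png

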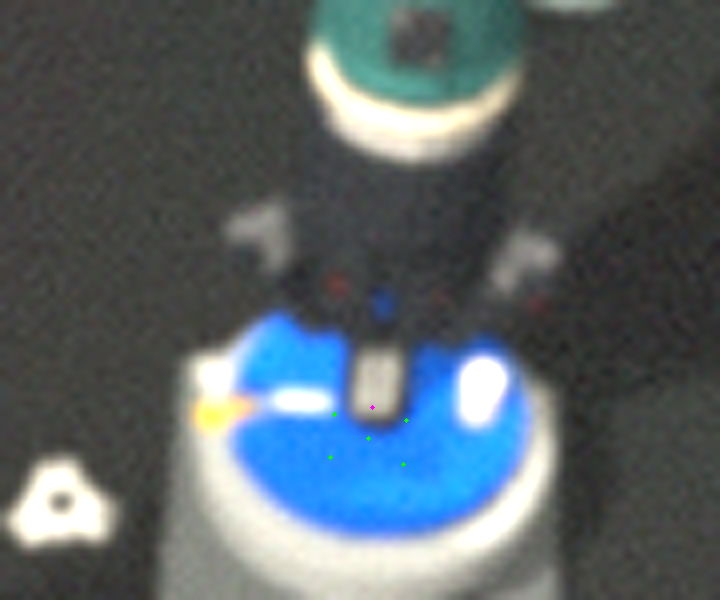

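>>> jog_arm:
  deltas:
    - [[1, 0, 0.1, 0, 0, 0, 0], [1, 0, 0.2, 0, 0, 0, 0], [1, 0, 0.3, 0, 0, 0, 0], [1, 0, 0.4, 0, 0, 0, 0], [1, 0, 0.5, 0, 0, 0, 0]]

```text
time_s: 16.6
eef_pos: [0.4797, 0.0036, 0.0583]
eef_rot: [-1.273, 1.103, -1.103]
force: [-1.3, 0.2, 3.0]
gripper_width: 0.0
```

```bash
python3 - <<'E'
from h import *
side("c6");st()
E
```

```text
t 16.65 pos [0.4797 0.0036 0.0582] head -81.8 tilt [-0.  0. -1.] F [-1.18  0.41  1.15] w 0.0002 q [ 0.28  0.58 -0.51  2.24  0.64  0.46 -0.61]
```

View pics/c6.png

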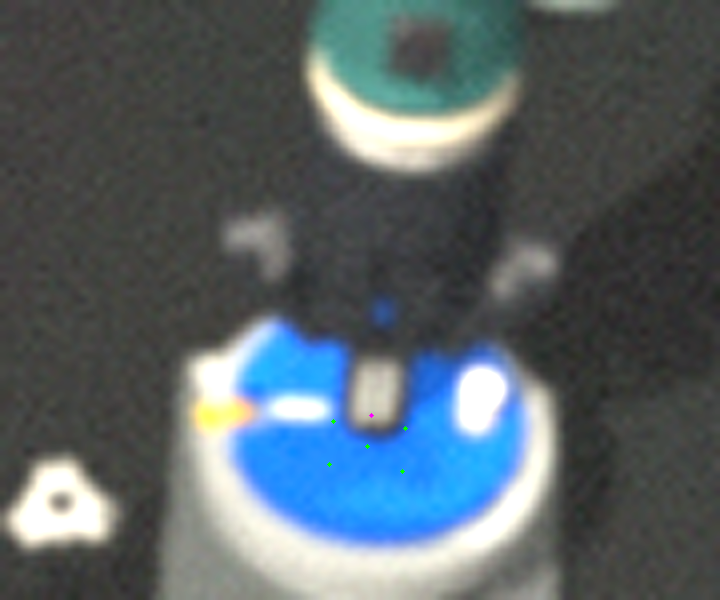

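>>> jog_arm:
  deltas:
    - [[1, 0, 0.05, 0, 0, 0, 0], [1, 0, 0.1, 0, 0, 0, 0], [1, 0, 0.15, 0, 0, 0, 0], [1, 0, 0.2, 0, 0, 0, 0], [1, 0, 0.2, 0, 0, 0, 0]]

```text
time_s: 17.15
eef_pos: [0.4798, 0.0036, 0.0573]
eef_rot: [-1.274, 1.102, -1.104]
force: [-2.9, -0.6, 12.6]
gripper_width: 0.0001
```

>>> jog_arm:
  deltas:
    - [[1, 0, -0.3, 0, 0, 0, 0], [1, 0, -1, 0, 0, 0, 0], [1, 0, -4, 0, 0, 0, 0], [1, 0, -8, 0, 0, 0, 0], [1, 0, -12, 0, 0, 0, 0]]

```text
time_s: 17.65
eef_pos: [0.4789, 0.0037, 0.1773]
eef_rot: [-1.274, 1.105, -1.101]
force: [0.9, -0.1, 0.5]
gripper_width: 0.0004
```

>>> jog_arm:
  deltas:
    - [[1, 5, 0, 0, 0, 0, 0], [1, 10, 0, 0, 0, 0, 0], [1, 15, 0, 0, 0, 0, 0], [1, 20, 0, -2, 0, 0, 0], [1, 25, 0, -2, 0, 0, 0]]

```text
time_s: 18.15
eef_pos: [0.4923, -0.245, 0.1762]
eef_rot: [-1.275, 1.106, -1.102]
force: [0.7, 0.5, -0.3]
gripper_width: 0.0005
```

>>> jog_arm:
  deltas:
    - [[1, 0, 0, 0, 0, 0, 0], [1, 0, 0, 0, 0, 0, 0], [1, 0, 0, 0, 0, 0, 0], [1, 0, 0, 0, 0, 0, 0], [1, 0, 0, 0, 0, 0, 0]]

```text
time_s: 18.65
eef_pos: [0.4953, -0.2414, 0.1766]
eef_rot: [-1.275, 1.101, -1.101]
force: [-0.4, 0.5, 0.1]
gripper_width: 0.0001
```

```bash
python3 - <<'E'
from h import *
snap("d1");st()
cv2.imwrite("pics/d2.png",env.grab_frame("top"))
E
```

```text
t 18.75 pos [ 0.4953 -0.242   0.1765] head -81.7 tilt [ 0.  0. -1.] F [ 0.92  0.22 -0.59] w 0.0001 q [ 0.87  0.49 -0.68  2.01  0.43  0.79  0.09]
```

View pics/d1.png

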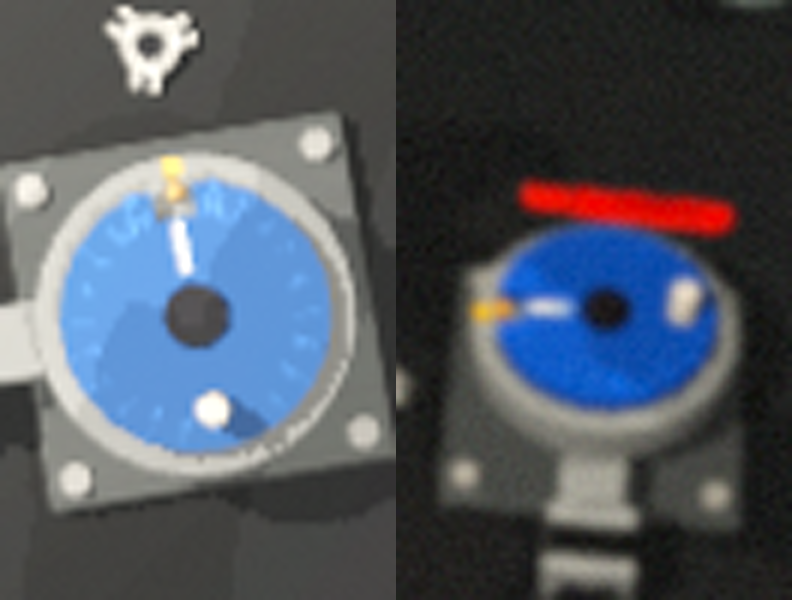

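View pics/d2.png

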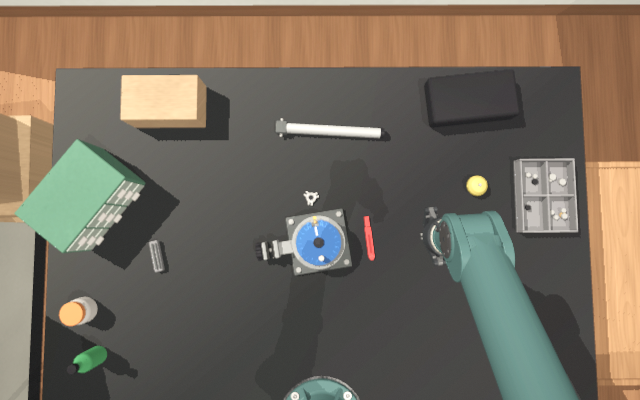

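```bash
python3 - <<'E'
from plant import env
print(env.job_done())
E
```

```text
the job is handed in; nothing more can be done
None
```

I turned the disc about 140° anticlockwise by pushing the stud with the closed fingertips. I then pressed on the hub until the disc sat home, took the hand away and handed the job in at about 19 s.

- **Alignment:** before pressing, the top picture showed the pin inside the notch. From the clearest points, notch and pin were about 1° apart, against an allowance of about ±4.8°. The blurrier white line read up to 4° off.
- **Pressing:** the disc went down with about 3 N over roughly 11 mm, then stopped hard at 12.6 N. The last side picture shows it about 10–11 mm lower, with the pin up in the notch.
- **Other things:** in the last top picture the lever, wrench, bell, seat post and hex keys are where they started. The jar was hidden by the arm, though nothing went near it.
- **Disagreement:** in the pictures the fingertips ended about 19 mm above the reported TCP. My first push therefore passed just over the stud and turned nothing. I went back and repeated it lower.

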